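# Find the thread comb that fits the printed screw

### The job

Find out which of the three thread combs in the rack fits the front screw on the pine board (the one nearest the robot): try them on top of its thread one at a time, teeth down and lengthwise along the middle of the screw, feeling gently for the grooves, because the printed thread breaks if a comb is pressed or dropped on it hard (more than about 25 N). Leave the one that fits standing upright by itself, fully home in the thread; the other two must end standing in slots of the rack, and the loose things around must not be shoved about.

Things in the scene. Friction and masses are not known exactly. Their poses are not given: they have to be found in the camera images.
- board: Pine board 280 (x) x 180 (y) x 38 mm, fixed, carrying the three screw stands at x = 0, 95 and 190 mm. Origin: on the table, under the middle of the front screw (the one nearest the robot); the board reaches from 45 mm in front of it (-x) to 235 mm behind it. y runs along the screws.
- front_crest (a point): Top of the front screw (nearest the robot), mid-length, at crest height, 84 mm above the table; y along the screw, z up. Rigid; crests 1.8 mm wide, grooves 7 mm deep, sloping flanks. A comb resting on the crests has its centre 30 mm above this point; fully home (its body down on the crests) 24 mm. A comb of the wrong pitch enters less than about 1 mm.
- screw_1: One of three like stands fixed across the board, each with a tightly held white printed screw, 40 mm over the crests, thread 110 mm long, along y, axis 26 mm above the origin (underside centre). Pitch 8, 10 or 12 mm, unmarked; the three change places between starts. How far the thread sits along y differs each start (up to 6 mm either way), so this pose does not tell where the grooves are.
- screw_2: One of three like stands fixed across the board, each with a tightly held white printed screw, 40 mm over the crests, thread 110 mm long, along y, axis 26 mm above the origin (underside centre). Pitch 8, 10 or 12 mm, unmarked; the three change places between starts. How far the thread sits along y differs each start (up to 6 mm either way), so this pose does not tell where the grooves are.
- screw_3: One of three like stands fixed across the board, each with a tightly held white printed screw, 40 mm over the crests, thread 110 mm long, along y, axis 26 mm above the origin (underside centre). Pitch 8, 10 or 12 mm, unmarked; the three change places between starts. How far the thread sits along y differs each start (up to 6 mm either way), so this pose does not tell where the grooves are.
- comb_a_mid (a point): Centre of a white printed thread comb, standing teeth down in the rack: plate 14 mm thick (x), 62 long (y), 60 high (z up). Teeth 6 mm deep, tips 1.8 mm wide, sloping flanks, one tooth in the middle, tips 30 mm below this point. Pitch 8, 10 or 12 mm, each comb fits one of the screws; which is not told. 45 g. Grip the tab (top 28 mm, 40 mm long) across the thickness, about 16 mm above this point.
- comb_b_mid (a point): Centre of a white printed thread comb, standing teeth down in the rack: plate 14 mm thick (x), 62 long (y), 60 high (z up). Teeth 6 mm deep, tips 1.8 mm wide, sloping flanks, one tooth in the middle, tips 30 mm below this point. Pitch 8, 10 or 12 mm, each comb fits one of the screws; which is not told. 45 g. Grip the tab (top 28 mm, 40 mm long) across the thickness, about 16 mm above this point.
- comb_c_mid (a point): Centre of a white printed thread comb, standing teeth down in the rack: plate 14 mm thick (x), 62 long (y), 60 high (z up). Teeth 6 mm deep, tips 1.8 mm wide, sloping flanks, one tooth in the middle, tips 30 mm below this point. Pitch 8, 10 or 12 mm, each comb fits one of the screws; which is not told. 45 g. Grip the tab (top 28 mm, 40 mm long) across the thickness, about 16 mm above this point.
- comb_a: The whole comb whose centre is comb_a_mid; origin at the tooth tips, same axes.
- comb_b: The whole comb whose centre is comb_b_mid; origin at the tooth tips, same axes.
- comb_c: The whole comb whose centre is comb_c_mid; origin at the tooth tips, same axes.
- rack: Fixed plywood rack 163 (x) x 86 (y) x 22 mm with three slots, at x = -50, 0 and +50 mm, y = 0, each 18 mm wide (x), 70 mm long (y), 18 mm deep (slot floor 4 mm above the table). One comb stands in each slot, its length along the rack's y. Origin: centre of the underside, on the table.
- screwdriver: Bystander: loose screwdriver, 170 mm long, lying on the table.
- servo: Bystander: small blue servo motor 54 x 20 x 45 mm, loose, standing on the table.
- glue: Bystander: small white bottle, 44 mm wide, 100 mm tall, loose.
- mug: Bystander: white mug, 80 mm wide, 90 mm tall, loose.
- spool: Bystander: filament spool lying flat, 100 mm wide, 48 mm tall, loose.
There are look-alikes about, which are no part of the job. Leave any purple or turquoise look-alike of the comb_b alone.

How it is judged:
By the outcome, as a careful person would: the job done as asked, in the order asked, and still so for the second after the job is handed in, with the robot touching nothing.
It also fails if it takes over 72 s, if anything falls off the work surface, if the arm or the gripper's body presses on something with over 40 N, if the wrist force passes 120 N, or if a joint passes its speed limit or range.

### The arm

A 7-joint arm with a two-finger parallel gripper is mounted at the origin on the work surface. World frame = base frame: x ahead of the robot, y to its left, z up, the work surface at z = 0. Lengths are in m, angles in rad, forces in N, time in s.
With the tool pointing down it reaches from about 0.425 to 0.925 m from the base axis. Payload 6.8 kg.
Tool frame: the origin (TCP) lies midway between the tips of the shut fingers; the grasp point (between the pads) lies 19 mm behind it (manip.grip_point_offset is the distance from the TCP to the grasp point, in m); z points along the fingers, y is the direction in which the jaws open and shut (so a half turn about z gives the same grasp; the last joint's range is limited). The gripper opens to 88 mm and grips with 3 to 60 N. Pads are 20 mm wide; open, the fingers measure 115 mm over their backs; the gripper's body (75 mm by 178 mm) begins 61 mm behind the grasp point.
Start: joints at [-1.45, 0.477, 0.022, 1.555, -0.011, 1.109, -0.083], TCP at [0.153, 0.657, 0.223] pointing down, gripper open.
Joint ranges: [-2.96, 2.96], [-0.34, 2.1], [-1.41, 1.46], [0.24, 2.44], [-1.37, 4.51], [0.17, 1.92], [-2.96, 2.96]. Speed limits (rad/s): [2.39, 2.39, 3.14, 3.14, 3.14, 3.14, 3.14].

### API

Orientations are given as a rotation vector (axis times angle).
In Python, from workcell import manip gives the robot as it stands. The module is installed in compiled form; this text tells all that it offers.
- The arm moves only by the shell command python3 -m pendant 'ROWS' [FORCE]. ROWS is JSON, a list of rows, each a list of 7 numbers: the shift along the tool's x, y, z each as a share of 100 cm, from -1 to 1, then the turn, a rotation vector about the tool's x, y, z each as a share of 120 degrees, from -1 to 1, then the opening, from 0 (shut) to 1 (fully open). A call has 1 to 8 rows; each row is the pose to reach, as a shift and turn from the pose commanded when the call began, along the tool's axes at that moment; what a row does not reach only later rows make up. A row lasts 1/12 s, in which the tool goes at most 41.7 mm and 7.16 degrees, less where a joint would pass 70% of its speed; a pose out of reach is approached as far as the arm can. A call with a number of a shift or a turn outside -1 to 1 is refused whole. A call with a gripper value outside its range is refused whole. The fingers move at their own pace and stop on an object; FORCE is the grip in N (left out, the last holds). Time passes only in rows, so rows that repeat a pose let the fingers close. It gives the time, the measured TCP pose, the force and the opening at its end, in the units of the state.
- manip.get_obs(): the state, without advancing time (a new reading comes with each control period).
- manip.grab_frame(name): name is "scene" or "top" or "wrist"; returns a dict with "color" (420x560x3 uint8, red, green, blue), "fov_y" (degrees; the focal length in pixels is half the picture's height over the tangent of half this angle, whatever the lens; pixels are square), "cx", "cy" (the principal point, pixels), "k1" (the pictures are not rectified: a ray, as slopes to the right and down, at radius r is drawn at 1 + k1 r^2 times it, then the intrinsics apply), "xyz" and "attitude" of the camera in the world; the wrist camera has in their place "tool_from_camera" (4x4, takes a point from camera to tool coordinates, whose origin is the TCP and whose axes are the flange's). Camera axes: x right, y up, looking along -z (the intrinsics and any distortion apply to the point x, -y, -z); pixel columns grow to the right and rows downward; lengths in m; the calibration is good to about 2 mm. A picture is of the moment at which its call begins: read the wrist's pose just before it. There is no depth.
- manip.sign_off(): hands the job in, once; it reports no verdict.
The state is a dict: "time": time; "joint_positions": joint angles; "dq": joint speeds; "tau": joint torques, N m; "ee_pos": TCP position; "tool_rot": TCP orientation; "contact_force": force on the tool from outside, world axes, zero at the start; "wrist_torque": the same for the moment, N m; "width": finger opening in m.
Only numpy, scipy, OpenCV 4.12 (cv2) and the standard library are available. Lean on these libraries where they do the work, as an engineer would, in place of code of your own. Each camera call takes 0.05 s, during which the arm holds its last target. There are 200 camera calls.

## Working session

There is one attempt and no reset: what is moved stays moved. The work goes in short steps, Python scripts to look and compute and a shell command to move; the robot and the scene stay as the last step left them, time stands still between calls to the robot, and variables do not carry over. Pictures are saved under pics/ and viewed, about 8 in all and at most 12, crops included, and the job is handed in when it is done.

```bash
mkdir -p pics; cat > h.py <<'E'
import numpy as np, cv2
from scipy.spatial.transform import Rotation as R
from workcell import manip
def grab(n):
    o=manip.get_obs(); f=manip.grab_frame(n); h=f["color"].shape[0]
    F=h/2/np.tan(np.radians(f["fov_y"])/2); K=np.array([[F,0,f["cx"]],[0,F,f["cy"]],[0,0,1.]])
    if n=="wrist":
        T=np.eye(4);T[:3,:3]=R.from_rotvec(o["tool_rot"]).as_matrix();T[:3,3]=o["ee_pos"];T=T@np.array(f["tool_from_camera"])
    else:
        a=np.array(f["attitude"]);T=np.eye(4);T[:3,:3]=R.from_rotvec(a).as_matrix() if a.size==3 else (a if a.shape==(3,3) else R.from_quat(a).as_matrix());T[:3,3]=f["xyz"]
    return f["color"],dict(K=K,D=np.array([f["k1"],0,0,0,0.]),T=T)
def ray(c,uv):
    p=cv2.undistortPoints(np.array(uv,float).reshape(-1,1,2),c["K"],c["D"]).reshape(-1,2)
    d=np.c_[p[:,0],-p[:,1],-np.ones(len(p))]@c["T"][:3,:3].T
    return c["T"][:3,3],d
def onz(c,uv,z):
    o,d=ray(c,uv); return o+d*((z-o[2])/d[:,2])[:,None]
def proj(c,P):
    q=(np.array(P,float).reshape(-1,3)-c["T"][:3,3])@c["T"][:3,:3]; q=q*[1,-1,-1]
    return cv2.projectPoints(q,np.zeros(3),np.zeros(3),c["K"],c["D"])[0].reshape(-1,2)
def save(n,im): cv2.imwrite("pics/"+n,cv2.cvtColor(im,cv2.COLOR_RGB2BGR))
E
python3 - <<'E'
from h import *
import pickle
o=manip.get_obs();print(o)
ims=[]
for n in("scene","top","wrist"):
    f=manip.grab_frame(n);print(n,{k:np.round(v,4).tolist() for k,v in f.items() if k!="color"})
    im,c=grab(n);save(n+"0.png",im);pickle.dump((im,c),open(n+".pkl","wb"))
a=cv2.imread("pics/top0.png");b=cv2.imread("pics/scene0.png")
cv2.imwrite("pics/top0b.png",cv2.resize(a,(800,600),interpolation=cv2.INTER_CUBIC))
cv2.imwrite("pics/scene0b.png",cv2.resize(b,(800,600),interpolation=cv2.INTER_CUBIC))
E
```

```text
{'time': 0.0, 'joint_positions': array([-1.45008221,  0.47778486,  0.02237559,  1.55644844, -0.01150521,
        1.10926074, -0.08310761]), 'dq': array([ 0.00076813,  0.00059134,  0.00112995,  0.00091315,  0.00151774,
       -0.00068549,  0.00046243]), 'tau': array([ 5.86666920e-05, -5.82859361e+01,  1.53457571e+00, -2.72608227e+01,
       -5.43820497e-02,  1.71632267e-02,  1.53438405e-04]), 'ee_pos': array([0.15300583, 0.65682216, 0.22169389]), 'tool_rot': array([-3.58661301e-01, -3.12099066e+00,  2.78298176e-03]), 'contact_force': array([0.42712824, 0.087144  , 0.21717448]), 'wrist_torque': array([-0.02086922,  0.03797322,  0.06927471]), 'width': 0.0879820493274015}
scene {'fov_y': 45.8008, 'cx': 273.7772, 'cy': 210.7316, 'k1': -0.0533, 'xyz': [1.1161, 0.6415, 1.0096], 'attitude': [0.3654, 0.8428, 2.1386]}
top {'fov_y': 48.8347, 'cx': 279.3223, 'cy': 201.5239, 'k1': -0.1615, 'xyz': [0.3625, 0.0538, 1.5057], 'attitude': [0.0877, -0.0726, -1.5713]}
wrist {'fov_y': 67.7201, 'cx': 279.7858, 'cy': 215.4622, 'k1': -0.0695, 'tool_from_camera': [[0.0006, 0.9539, 0.3002, 0.0833], [1.0, -0.0002, -0.0014, -0.0014], [-0.0013, 0.3002, -0.9539, -0.1626], [0.0, 0.0, 0.0, 1.0]]}
```

View pics/top0b.png

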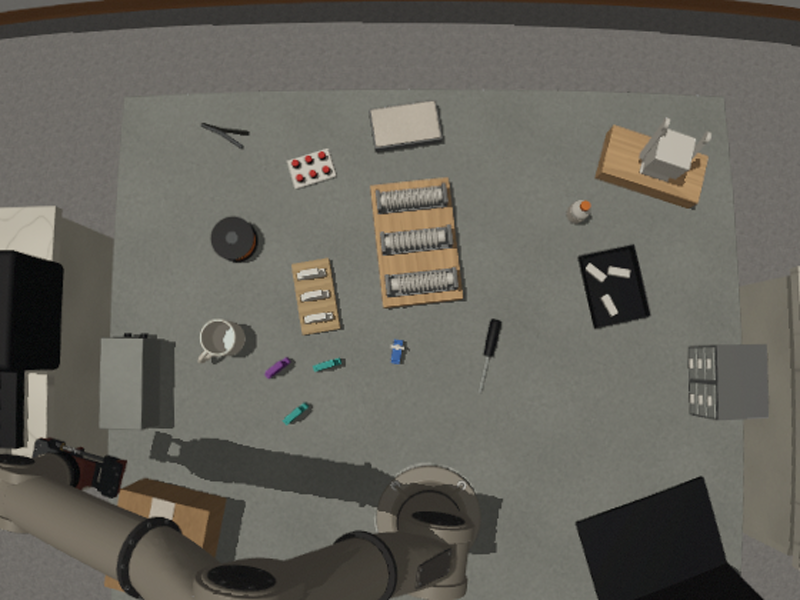

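View pics/scene0b.png

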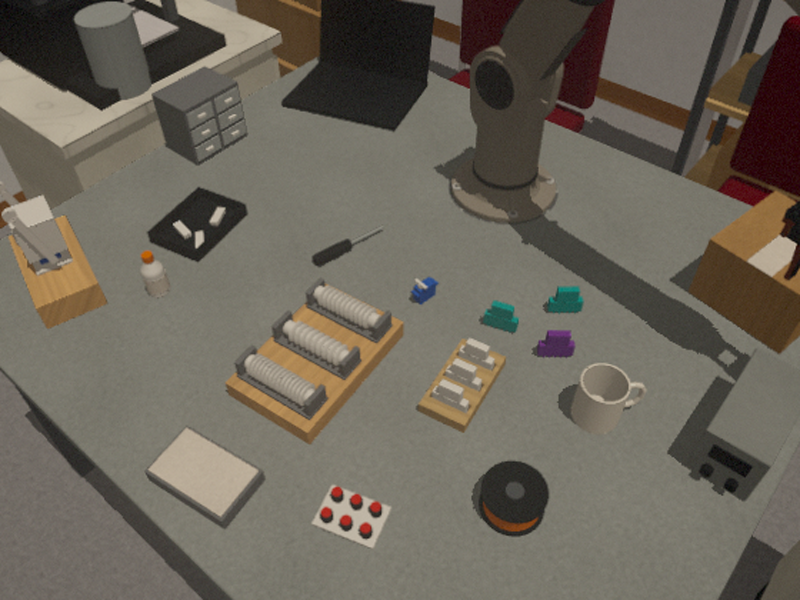

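Candidates in the 800x600 top view: the white combs in the rack at (311,272), (315,295) and (318,318) are the ones I want. The purple one (279,368), the turquoise ones (328,365) and (296,412), and the white bits in the black tray (610,275) are look-alikes. The front screw is the lowest on the board, at (422,282).

```bash
python3 - <<'E'
from h import *
import pickle
im,c=pickle.load(open("top.pkl","rb"))
hsv=cv2.cvtColor(im,cv2.COLOR_RGB2HSV)
wood=cv2.inRange(hsv,(8,70,90),(25,255,255))
wood=cv2.morphologyEx(wood,cv2.MORPH_CLOSE,np.ones((3,3)))
for ct in cv2.findContours(wood,0,2)[0]:
    (u,v),_,_=cv2.minAreaRect(ct)
    if cv2.contourArea(ct)>200 and 190<u<340 and 110<v<250:
        z=.022 if u<240 else .038
        P=onz(c,ct.reshape(-1,2),z)[:,:2].astype(np.float32)
        print(z,cv2.minAreaRect(P*1000),(cv2.boxPoints(cv2.minAreaRect(P*1000))).round(1).tolist())
w=cv2.inRange(hsv,(0,0,170),(180,50,255))
for ct in cv2.findContours(w,0,2)[0]:
    (u,v),_,_=cv2.minAreaRect(ct)
    if cv2.contourArea(ct)>20 and 195<u<340 and 120<v<235:
        z=.064 if u<240 else .08
        P=onz(c,ct.reshape(-1,2),z)[:,:2].astype(np.float32); print('w',u,v,z,cv2.minAreaRect(P*1000))
o=manip.get_obs();print(R.from_rotvec(o["tool_rot"]).as_matrix().round(3))
E
```

```text
0.022 ((497.1728820800781, 258.0830383300781), (163.46755981445312, 87.17860412597656), 9.565110206604004) [[409.29998779296875, 287.5], [423.79998779296875, 201.5], [585.0, 228.6999969482422], [570.5, 314.6000061035156]]
0.038 ((619.0557861328125, 30.48676300048828), (281.4610290527344, 180.1277618408203), 6.231649875640869) [[469.3999938964844, 104.69999694824219], [488.8999938964844, -74.30000305175781], [768.7000122070312, -43.79999923706055], [749.2000122070312, 135.3000030517578]]
w 219.9117889404297 221.6470947265625 0.064 ((447.2766418457031, 253.82948303222656), (12.970483779907227, 45.750572204589844), 13.98913288116455)
w 217.4412078857422 205.76473999023438 0.064 ((497.26617431640625, 262.16851806640625), (13.062264442443848, 44.275821685791016), 13.932547569274902)
w 214.34999084472656 190.4499969482422 0.064 ((545.8311157226562, 272.58367919921875), (14.57282543182373, 44.592681884765625), 15.111227035522461)
[[-0.974  0.227 -0.   ]
 [ 0.227  0.974 -0.001]
 [-0.    -0.001 -1.   ]]
```

```bash
python3 -m pendant '[[-0.4257,-0.3105,0.02,0,0,0.561,0.45],[-0.4257,-0.3105,0.02,0,0,0.561,0.45],[-0.4257,-0.3105,0.02,0,0,0.561,0.45],[-0.4257,-0.3105,0.02,0,0,0.561,0.45],[-0.4257,-0.3105,0.02,0,0,0.561,0.45],[-0.4257,-0.3105,0.02,0,0,0.561,0.45],[-0.4257,-0.3105,0.02,0,0,0.561,0.45],[-0.4257,-0.3105,0.02,0,0,0.561,0.45]]'
cat > goal.py <<'E'
# usage: goal.py x y z(mm TCP) [yaw of tool y, deg]  -> shift/turn shares
import sys; from h import *
o=manip.get_obs();M=R.from_rotvec(o["tool_rot"]).as_matrix();a=[float(v) for v in sys.argv[1:]]
print('t',round(o["time"],2),'pos',(o["ee_pos"]*1000).round(1),'F',np.round(o["contact_force"],1),'w',round(o["width"]*1000,1),'yawy',np.degrees(np.arctan2(M[1,1],M[0,1])).round(2),'tilt',M[:,2].round(4))
d=np.array(a[:3])/1000-o["ee_pos"];yaw=np.radians(a[3]) if len(a)>3 else np.arctan2(M[1,1],M[0,1])
y=np.array([np.cos(yaw),np.sin(yaw),0]);z=np.array([0,0,-1.]);G=np.c_[np.cross(y,z),y,z]
print('shift',(M.T@d).round(4),'turn',(R.from_matrix(M.T@G).as_rotvec()/np.radians(120)).round(4))
E
python3 goal.py 497 258 200 9.57
```

```text
time: 0.97
ee_pos: [0.3716, 0.4036, 0.2102]
tool_rot: [-1.819, -2.561, -0.001]
contact_force: [0.5, 1.4, -1.0]
width: 0.0403
t 0.97 pos [371.6 403.6 210.2] F [ 0.5  1.4 -1. ] w 40.3 yawy 19.25 tilt [ 1.e-04  7.e-04 -1.e+00]
shift [-0.1788  0.0704  0.0101] turn [ 0.0001 -0.0003  0.0807]
```

```bash
python3 -m pendant '[[-0.179,0.07,0.01,0,0,0.081,0.45],[-0.179,0.07,0.01,0,0,0.081,0.45],[-0.179,0.07,0.01,0,0,0.081,0.45],[-0.179,0.07,0.01,0,0,0.081,0.45],[-0.179,0.07,0.01,0,0,0.081,0.45],[-0.179,0.07,0.01,0,0,0.081,0.45],[-0.179,0.07,0.01,0,0,0.081,0.45]]' >/dev/null
python3 goal.py 515 100 280 6.23
python3 - <<'E'
from h import *
import pickle
im,c=grab("wrist");pickle.dump((im,c),open("w1.pkl","wb"))
save("w1.png",im)
P=[[.4479,.2498,.064],[.4972,.2581,.064],[.5465,.2664,.064],[.5246,.0202,.084]];print(proj(c,P).round(1))
E
```

```text
t 1.55 pos [497.5 258.5 200. ] F [-0.8  0.1 -0.6] w 39.7 yawy 9.66 tilt [ 1.e-04 -2.e-04 -1.e+00]
shift [-0.1593 -0.0093 -0.08  ] turn [0.     0.0001 0.0286]
[[229.7 204.3]
 [280.1 204.4]
 [330.6 204.5]
 [269.1 403.3]]
```

View pics/w1.png

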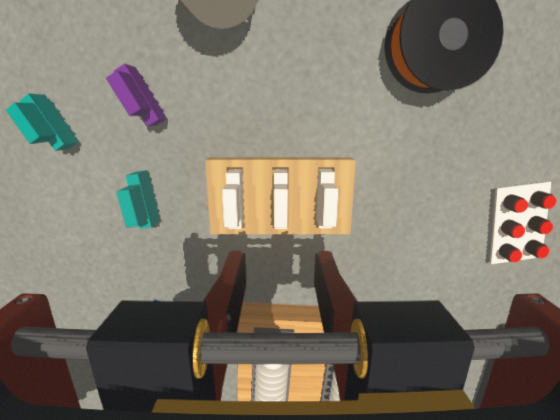

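Rack with the three white combs: tops at about (232,208), (280,208), (327,207). No look-alikes are in the rack. Next I'll look at the front screw.

```bash
python3 -m pendant '[[-0.24,-0.012,0.01,0,0,0.0286,0.45],[-0.24,-0.012,0.01,0,0,0.0286,0.45],[-0.24,-0.012,0.01,0,0,0.0286,0.45],[-0.24,-0.012,0.01,0,0,0.0286,0.45],[-0.24,-0.012,0.01,0,0,0.0286,0.45],[-0.24,-0.012,0.01,0,0,0.0286,0.45],[-0.24,-0.012,0.01,0,0,0.0286,0.45],[-0.24,-0.012,0.01,0,0,0.0286,0.45]]' >/dev/null
python3 goal.py 524.6 20.2 190 6.23
python3 - <<'E'
from h import *
import pickle
im,c=grab("wrist");pickle.dump((im,c),open("w2.pkl","wb"))
save("w2.png",im)
cr=im[60:300,130:430]
# rectified strip of top plane z=.084, board frame, 0.25mm/px
def strip(im,c,o,yaw,z,xs,ys):
    X,Y=np.meshgrid(xs,ys);ca,sa=np.cos(yaw),np.sin(yaw)
    P=np.c_[(o[0]+ca*X-sa*Y).ravel(),(o[1]+sa*X+ca*Y).ravel(),np.full(X.size,z)]
    m=proj(c,P).astype(np.float32).reshape(*X.shape,2)
    return cv2.remap(im,m[...,0],m[...,1],cv2.INTER_CUBIC)
S=strip(im,c,(.5246,.0202),np.radians(6.23),.084,np.arange(-.04,.1,.00035),np.arange(.08,-.08,-.00035))
g=strip(im,c,(.5246,.0202),np.radians(6.23),.084,np.arange(-.004,.004,.0005),np.arange(-.075,.075,.00025)).mean((1,2))
np.set_printoptions(linewidth=200)
from scipy.signal import find_peaks
gs=cv2.GaussianBlur(g.reshape(-1,1),(1,9),0).ravel()
p,_=find_peaks(gs,prominence=5);print('crest y mm',(-75+p*.25).round(1),gs[p].round())
q,_=find_peaks(-gs,prominence=5);print('groove y mm',(-75+q*.25).round(1),gs[q].round())
save("w2s.png",S)
a=cv2.resize(cr,(750,600),interpolation=cv2.INTER_CUBIC);save("w2c.png",a)
# comb tops from w1
im,c=pickle.load(open("w1.pkl","rb"));
hsv=cv2.cvtColor(im,cv2.COLOR_RGB2HSV)
w=cv2.inRange(hsv,(0,0,150),(180,60,255));w[:150]=0;w[240:]=0;w[:,:205]=0;w[:,355:]=0
for ct in cv2.findContours(w,0,2)[0]:
    if cv2.contourArea(ct)>30: 
        P=onz(c,ct.reshape(-1,2),.064)[:,:2].astype(np.float32);print(cv2.boundingRect(ct),cv2.minAreaRect(P*1000))
save("w1c.png",cv2.resize(im[150:245,200:360],(800,475),interpolation=cv2.INTER_CUBIC))
E
```

```text
t 2.27 pos [525.8  21.7 190.1] F [-0.2  0.8 -0.3] w 39.2 yawy 6.37 tilt [ 0.e+00  6.e-04 -1.e+00]
shift [-0.0013 -0.0014  0.0001] turn [ 0.     -0.0003  0.0012]
crest y mm [-57.5 -41.8 -27.5 -19.5  -9.8  -7.   -0.2   3.2   9.8  13.   19.5  23.   29.2  33.2  39.   43.   58.   72.2] [131. 180. 236. 234. 235. 231. 234. 230. 235. 231. 234. 232. 236. 232. 236. 233. 238. 153.]
groove y mm [-51.8 -34.8 -22.2 -12.5  -8.2  -2.8   1.5   7.   11.5  17.   21.2  26.5  31.2  36.5  41.2  46.2  64.5] [125. 128. 193. 194. 215. 194. 211. 195. 195. 195. 186. 196. 175. 195. 165. 196.  88.]
(294, 235, 19, 4) ((526.005859375, 228.47509765625), (18.491527557373047, 3.2863829135894775), 9.648356437683105)
(248, 235, 24, 4) ((482.1551818847656, 220.99131774902344), (23.55362319946289, 3.284404754638672), 9.7224702835083)
(322, 181, 33, 59) ((555.1705932617188, 260.062255859375), (32.85279846191406, 60.59859085083008), 13.741814613342285)
(274, 170, 14, 59) ((496.79339599609375, 262.7495422363281), (13.143633842468262, 58.935550689697266), 9.687344551086426)
(222, 170, 21, 59) ((449.75927734375, 254.738525390625), (19.87884521484375, 59.05186080932617), 9.494672775268555)
(319, 169, 19, 59) ((542.7656860351562, 271.7491149902344), (17.83479881286621, 59.38258743286133), 11.7902250289917)
(205, 169, 12, 70) ((429.24774169921875, 246.17172241210938), (11.333089828491211, 70.53536987304688), 5.655012130737305)
(205, 150, 150, 10) ((488.20135498046875, 306.8096618652344), (141.7715606689453, 8.467440605163574), 10.073173522949219)
```

View pics/w2s.png

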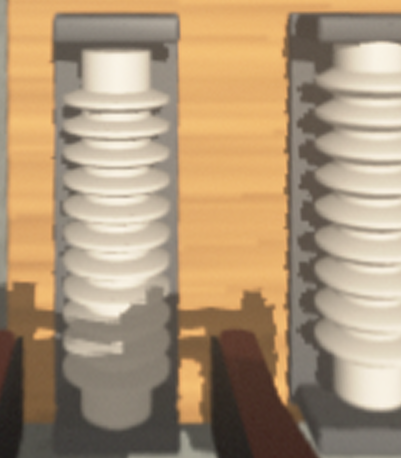

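View pics/w1c.png

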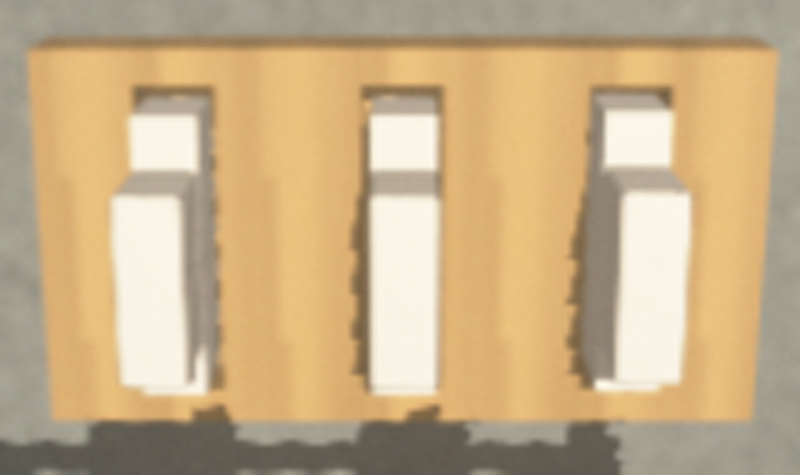

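```bash
python3 - <<'E'
from h import *
import pickle
im,c=pickle.load(open("w1.pkl","rb"))
for n,q in dict(L=[(113,194),(181,194),(190,380),(120,385)],M=[(370,195),(438,195),(438,388),(370,388)],Rr=[(622,192),(690,192),(682,380),(614,382)]).items():
    P=onz(c,np.array(q)/5-.1+[200,150],.064)[:,:2]*1000
    e=(P[0]+P[1]-P[2]-P[3])/2; print(n,P.mean(0).round(1),'len',np.linalg.norm(e).round(1),'yaw',np.degrees(np.arctan2(-e[0],e[1])).round(2),'thick',np.linalg.norm(P[1]-P[0]).round(1))
im,c=pickle.load(open("w2.pkl","rb"))
def strip(z,xs,ys,yaw=np.radians(6.23),o=(.5246,.0202)):
    X,Y=np.meshgrid(xs,ys);ca,sa=np.cos(yaw),np.sin(yaw)
    P=np.c_[(o[0]+ca*X-sa*Y).ravel(),(o[1]+sa*X+ca*Y).ravel(),np.full(X.size,z)]
    m=proj(c,P).astype(np.float32).reshape(*X.shape,2)
    return cv2.remap(im,m[...,0],m[...,1],cv2.INTER_CUBIC)
S=strip(.084,np.arange(-.03,.03,.0001),np.arange(.055,-.005,-.0001)).copy()
for k in range(0,55,5):
    v=550-k*10; cv2.line(S,(0,v),(40 if k%10==0 else 20,v),(255,0,0),2)
    cv2.putText(S,str(k),(45,v+5),0,.5,(255,0,0),1)
cv2.line(S,(300,0),(300,599),(0,160,0),1)
save("w2z.png",S)
E
```

```text
L [448.8 246.2] len 39.0 yaw 9.34 thick 13.3
M [498.5 253.9] len 39.9 yaw 9.74 thick 13.3
Rr [546.9 263.3] len 39.1 yaw 10.09 thick 13.3
```

View pics/w2z.png

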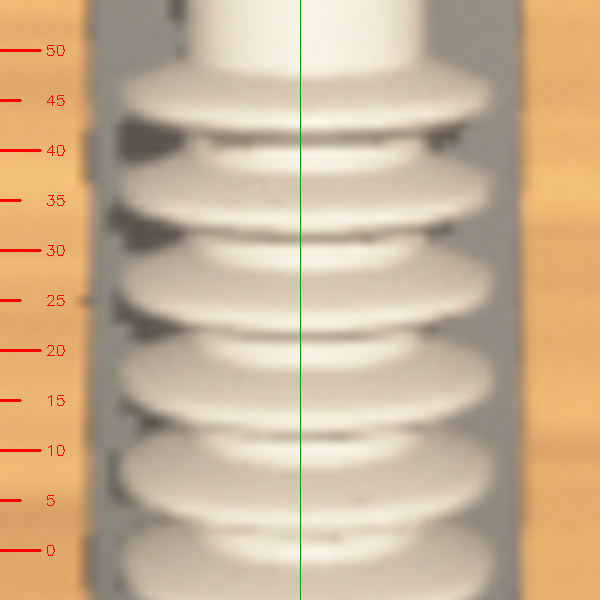

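Crests on the centre line appear at y = 3, 13, 23, 33 and 43 mm in the board frame. That gives a 10 mm pitch with a groove near y = -1.9. The tab centres agree with the rack estimate, so I'll go to the near comb L.

```bash
python3 goal.py 448.8 246.2 100 9.5
```

```text
t 2.32 pos [525.8  23.5 190. ] F [-0.5  0.   0.6] w 39.5 yawy 6.54 tilt [-2.0e-04  1.1e-03 -1.0e+00]
shift [ 0.23   -0.0511  0.0902] turn [-0.     -0.0005 -0.0246]
```

```bash
python3 -m pendant '[[0.23,-0.051,0.06,0,0,-0.0246,0.45],[0.23,-0.051,0.06,0,0,-0.0246,0.45],[0.23,-0.051,0.06,0,0,-0.0246,0.45],[0.23,-0.051,0.06,0,0,-0.0246,0.45],[0.23,-0.051,0.06,0,0,-0.0246,0.45],[0.23,-0.051,0.09,0,0,-0.0246,0.45],[0.23,-0.051,0.09,0,0,-0.0246,0.45],[0.23,-0.051,0.09,0,0,-0.0246,0.45]]' >/dev/null
python3 goal.py 448.8 246.2 31 9.5
python3 - <<'E'
from h import *
im,c=grab("wrist");save("w3.png",im)
E
python3 goal.py 448.8 246.2 31 9.5
```

```text
t 2.98 pos [445.6 248.5  97.8] F [-0.2 -1.1  0.4] w 39.7 yawy 9.94 tilt [-0.0045 -0.0016 -1.    ]
shift [-0.0028  0.0031  0.0668] turn [-0.0022  0.0004  0.0036]
t 3.03 pos [447.6 246.3  99.2] F [-0.3 -0.3  0.9] w 39.5 yawy 9.71 tilt [-0.0022 -0.0013 -1.    ]
shift [-0.0002  0.0013  0.0682] turn [-0.0011  0.0004  0.0017]
```

View pics/w3.png

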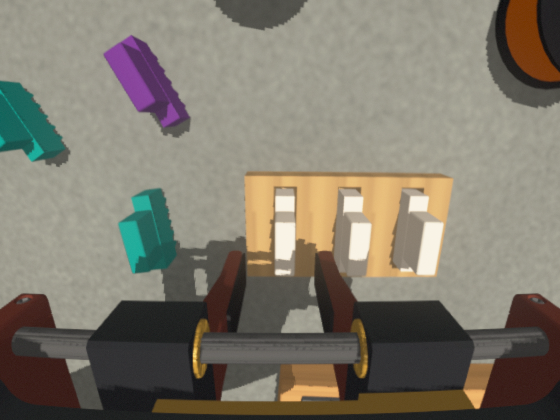

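The gripper is centred on comb L: its tab is at (285,245) between fingers at columns 243 and 320, allowing for the 3 mm settling lag. Next I descend and grip.

```bash
python3 -m pendant '[[0,0,0.03,0,0,0,0.45],[0,0,0.06,0,0,0,0.45],[0,0,0.069,0,0,0,0.45],[0,0,0.069,0,0,0,0.45],[0,0,0.069,0,0,0,0.0],[0,0,0.069,0,0,0,0.0],[0,0,0.069,0,0,0,0.0],[0,0,0.069,0,0,0,0.0]]' 20
python3 goal.py 448.8 246.2 31 9.5
python3 -m pendant '[[0,0,0,0,0,0,0],[0,0,0,0,0,0,0]]' 20
python3 goal.py 448.8 246.2 150 9.5
```

```text
time: 3.7
ee_pos: [0.4504, 0.2448, 0.0323]
tool_rot: [2.032, 2.395, 0.004]
contact_force: [-0.2, -0.8, 0.2]
width: 0.0164
t 3.7 pos [450.4 244.8  32.3] F [-0.2 -0.8  0.2] w 16.4 yawy 9.38 tilt [ 0.0018  0.0015 -1.    ]
shift [ 0.0016 -0.0013  0.0013] turn [ 0.001  -0.0006 -0.001 ]
time: 3.87
ee_pos: [0.4502, 0.2448, 0.0321]
tool_rot: [2.032, 2.396, 0.003]
contact_force: [-1.3, -0.9, 7.8]
width: 0.0138
t 3.87 pos [450.2 244.8  32.1] F [-1.3 -0.9  7.8] w 13.8 yawy 9.39 tilt [ 0.0014  0.0013 -1.    ]
shift [ 0.0017 -0.001  -0.1179] turn [ 0.0007 -0.0005 -0.0009]
```

```bash
python3 goal.py 525.5 16.8 150 6.23; python3 -m pendant '[[0,0,-0.03,0,0,0,0],[0,0,-0.06,0,0,0,0],[0,0,-0.1,0,0,0,0],[-0.04,0.005,-0.118,0,0,0,0],[-0.08,0.01,-0.118,0,0,0,0],[-0.12,0.015,-0.118,0,0,0,0],[-0.16,0.02,-0.118,0,0,-0.01,0],[-0.2,0.025,-0.118,0,0,-0.02,0]]'
python3 goal.py 525.5 16.8 130 6.23
```

```text
t 3.87 pos [450.2 244.8  32.1] F [-1.3 -0.9  7.8] w 13.8 yawy 9.39 tilt [ 0.0014  0.0013 -1.    ]
shift [-0.2371  0.0373 -0.1181] turn [ 0.0007 -0.0005  0.0263]
time: 4.53
ee_pos: [0.507, 0.0495, 0.1496]
tool_rot: [1.979, 2.439, 0.002]
contact_force: [0.5, 0.9, -1.0]
width: 0.0138
t 4.53 pos [507.   49.5 149.6] F [ 0.5  0.9 -1. ] w 13.8 yawy 11.89 tilt [ 9.e-04  7.e-04 -1.e+00]
shift [-0.0358  0.0114  0.0196] turn [ 0.0005 -0.0003  0.0471]
```

```bash
python3 -m pendant '[[-0.0358,0.0114,0.005,0,0,0.0471,0],[-0.0358,0.0114,0.01,0,0,0.0471,0],[-0.0358,0.0114,0.0196,0,0,0.0471,0],[-0.0358,0.0114,0.0196,0,0,0.0471,0],[-0.0358,0.0114,0.0196,0,0,0.0471,0],[-0.0358,0.0114,0.0196,0,0,0.0471,0],[-0.0358,0.0114,0.0196,0,0,0.0471,0]]'
python3 goal.py 525.5 16.8 114 6.23
```

```text
time: 5.12
ee_pos: [0.5251, 0.0198, 0.1296]
tool_rot: [-2.096, -2.34, -0.001]
contact_force: [0.1, 0.6, -0.1]
width: 0.0138
t 5.12 pos [525.1  19.8 129.6] F [ 0.1  0.6 -0.1] w 13.8 yawy 6.28 tilt [ 0.e+00  5.e-04 -1.e+00]
shift [-0.003   0.0001  0.0156] turn [ 0.     -0.0002  0.0005]
```

```bash
python3 -m pendant '[[-0.003,0,0.006,0,0,0,0],[-0.003,0,0.012,0,0,0,0],[-0.003,0,0.0156,0,0,0,0],[-0.003,0,0.0156,0,0,0,0],[-0.003,0,0.0156,0,0,0,0],[-0.003,0,0.0156,0,0,0,0]]'
python3 goal.py 525.5 16.8 112 6.23
python3 -m pendant '[[0,0,0.001,0,0,0,0],[0,0,0.002,0,0,0,0],[0,0,0.002,0,0,0,0]]'
python3 goal.py 525.5 16.8 110 6.23
```

```text
time: 5.62
ee_pos: [0.5256, 0.0154, 0.1138]
tool_rot: [-2.099, -2.337, 0.0]
contact_force: [-0.1, 0.3, 0.1]
width: 0.014
t 5.62 pos [525.6  15.4 113.8] F [-0.1  0.3  0.1] w 14.0 yawy 6.14 tilt [-1.e-04 -1.e-04 -1.e+00]
shift [0.0014 0.     0.0018] turn [-0.0001  0.     -0.0008]
time: 5.87
ee_pos: [0.5256, 0.0155, 0.1117]
tool_rot: [-2.099, -2.337, -0.0]
contact_force: [0.6, 0.1, -0.0]
width: 0.014
t 5.87 pos [525.6  15.5 111.7] F [ 0.6  0.1 -0. ] w 14.0 yawy 6.14 tilt [-0.e+00  1.e-04 -1.e+00]
shift [0.0013 0.0001 0.0017] turn [-0.     -0.     -0.0007]
```

```bash
for i in 1; do python3 -m pendant '[[0.0013,0,0,0,0,0,0],[0.0013,0,0.001,0,0,0,0],[0.0013,0,0.001,0,0,0,0]]' | egrep 'pos|force'
python3 -m pendant '[[0,0,0.001,0,0,0,0],[0,0,0.001,0,0,0,0]]' | egrep 'pos|force'; done
```

```text
ee_pos: [0.5254, 0.0169, 0.1107]
contact_force: [0.2, -1.1, -1.0]
ee_pos: [0.5254, 0.0167, 0.1097]
contact_force: [0.5, 0.5, -0.7]
```

```bash
python3 -m pendant '[[0,0,0.001,0,0,0,0],[0,0,0.001,0,0,0,0]]' | egrep 'pos|force'
python3 -m pendant '[[0,0,0.001,0,0,0,0],[0,0,0.001,0,0,0,0]]' | egrep 'pos|force'
```

```text
ee_pos: [0.5254, 0.0167, 0.1086]
contact_force: [0.8, -0.1, -0.3]
ee_pos: [0.5253, 0.0167, 0.1076]
contact_force: [-0.6, 0.2, 0.2]
```

```bash
python3 -m pendant '[[0,0,0.001,0,0,0,0],[0,0,0.001,0,0,0,0]]' | egrep 'pos|force'
python3 -m pendant '[[0,0,0.0005,0,0,0,0],[0,0,0.0005,0,0,0,0]]' | egrep 'pos|force'
python3 -c "
from h import *
im,c=grab('wrist');save('w4.png',im);im,c=grab('scene');save('s4.png',cv2.resize(im[180:300,160:320],(800,600),interpolation=cv2.INTER_CUBIC))"
```

```text
ee_pos: [0.5254, 0.0167, 0.1067]
contact_force: [0.7, 0.1, -0.7]
ee_pos: [0.5254, 0.0167, 0.1063]
contact_force: [0.3, 0.6, -0.7]
```

View pics/s4.png

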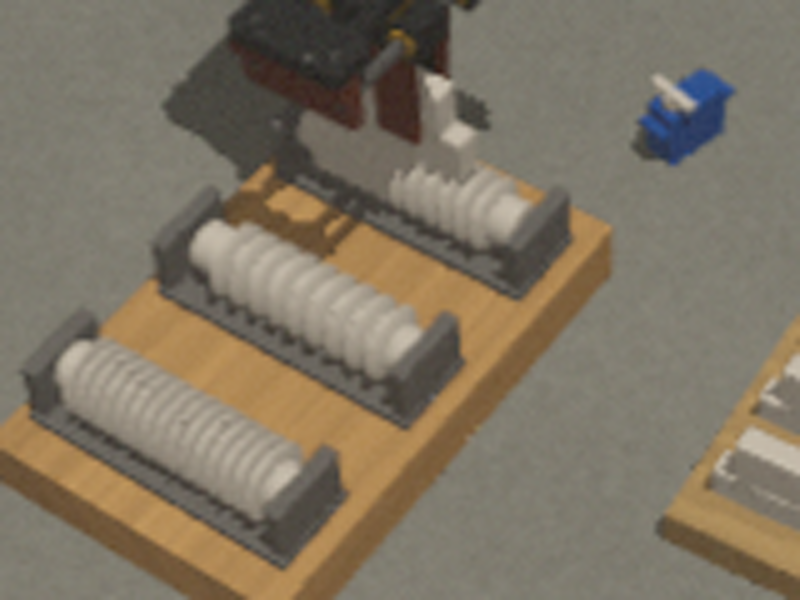

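The scene crop shows comb L (near 390,150) sunk into the front screw, with no force 6 mm below where a wrong comb would stop. I'll feel for the bottom.

```bash
for i in 1 ; do python3 -m pendant '[[0,0,0.0005,0,0,0,0],[0,0,0.0005,0,0,0,0]]' | egrep 'pos|force'
python3 -m pendant '[[0,0,0.0004,0,0,0,0],[0,0,0.0004,0,0,0,0]]' | egrep 'pos|force'; done
```

```text
ee_pos: [0.5255, 0.0167, 0.1061]
contact_force: [-1.4, -0.8, 4.3]
ee_pos: [0.5255, 0.0167, 0.1061]
contact_force: [-2.2, 0.2, 8.1]
```

Contact came at TCP z = 106.1 mm, exactly the predicted fully-home height (resting on the crests would be 112.1). I'll ease off, release and lift clear.

```bash
python3 -m pendant '[[0,0,-0.0004,0,0,0,0],[0,0,-0.0004,0,0,0,0.25],[0,0,-0.0004,0,0,0,0.25],[0,0,-0.0004,0,0,0,0.45],[0,0,-0.0004,0,0,0,0.45],[0,0,-0.0004,0,0,0,0.45]]' 20
python3 -m pendant '[[0,0,-0.02,0,0,0,0.45],[0,0,-0.05,0,0,0,0.45],[0,0,-0.085,0,0,0,0.45],[0,0,-0.12,0,0,0,0.45],[0.04,0,-0.13,0,0,0,0.45],[0.04,0,-0.13,0,0,0,0.45],[0.04,0,-0.13,0,0,0,0.45],[0.04,0,-0.13,0,0,0,0.45]]'
python3 - <<'E'
from h import *
im,c=grab('wrist');a=im[60:300,100:420]
p=proj(c,[[.5253,.0184,.138],[.5253,.0184,.084]]);print(p.round(1))
b,c=grab('scene');b=b[180:300,160:320]
save('f5.png',np.hstack([cv2.resize(a,(400,300),interpolation=cv2.INTER_CUBIC),cv2.resize(b,(400,300),interpolation=cv2.INTER_CUBIC)]))
hsv=cv2.cvtColor(im,cv2.COLOR_RGB2HSV)
E
```

```text
time: 7.88
ee_pos: [0.5254, 0.0167, 0.1057]
tool_rot: [-2.099, -2.337, 0.0]
contact_force: [0.5, 0.8, -0.7]
width: 0.0378
time: 8.55
ee_pos: [0.5209, 0.0564, 0.2355]
tool_rot: [-2.098, -2.338, 0.001]
contact_force: [0.4, -0.2, -0.5]
width: 0.0397
[[280.9 255.7]
 [280.8 234.5]]
```

View pics/f5.png

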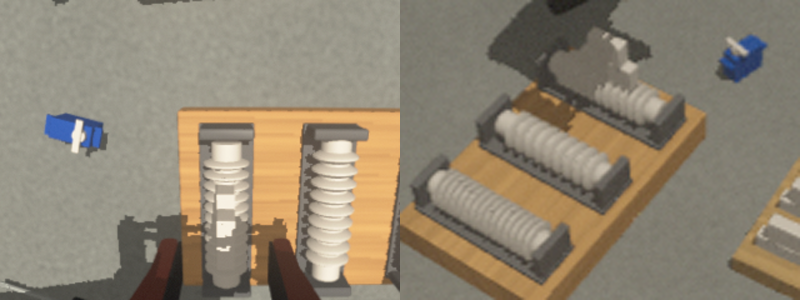

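Comb L stands upright on the front screw at (225,210) in the left pane and (595,65) in the right pane. The rack's other two combs and the servo are undisturbed, and the gripper is clear, so I'll hand in.

```bash
python3 -m pendant '[[0,0,0,0,0,0,0.45],[0,0,0,0,0,0,0.45]]'|head -1; python3 -c "
from h import *
print(manip.sign_off())"
```

```text
time: 8.82
the job is handed in; nothing more can be done
None
```

The comb from the rack slot nearest the robot fits the front screw, and I left it standing upright on the thread by itself. The job is handed in at 8.8 s on the robot's clock.

- **Fit:** the wrist camera showed a 10 mm pitch on the front screw. The comb met no resistance until the tool reached 106.1 mm, which is the predicted fully home height; resting on the crests would have been 112.1 mm. The most I pressed was about 8 N, at the final touch, against the 25 N limit.
- **Last checks:** after I let go and lifted clear, the pictures showed the comb upright in the thread. The wrist force read near zero.
- **The rest:** the first comb went fully home, so I did not try the other two. I never moved them from their slots. I saw no sign that anything loose had been moved, but I did not measure the loose things again.
- **Disagreements:** the arm settled 1–3 mm off on some moves, which I corrected before lowering the comb. I also typed one turn with the wrong sign while in the air and put it right on the next move.

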